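# Fit the index plate on the indexing fixture and bolt it

## Task

Fit the notched index plate onto the indexing fixture: lower it over the upright shaft and turn it with a light touch, without forcing it, until it also drops over the drive pin and sits flat on the spindle flange. Then turn plate and spindle together until a notch faces the slide bolt, and push the bolt fully home into the notch. Let go, and leave the other tools where they are.

Things in the scene. Friction and masses are not known exactly. Their poses are not given: they have to be found in the camera images.
- plate_center (a point): Index plate, bare aluminium, 0.36 kg, lying boss up: disc 120 mm across, 10 mm thick; on it a boss 50 mm across, 30 mm high, with two flats 36 mm apart, 35 mm long, to grip it by. A 21.2 mm bore runs through both. This point: on the bore's axis, half-way up, 20 mm above the underside. z is the bore's axis, +x points to the pin hole, the flats face +y and -y.
- pin_hole (a point): Centre of the index plate's pin hole (10.2 mm wide, through the disc) at the underside: 36 mm from the bore's axis along the plate's +x. The small dark dots in two rings are shallow index holes, of no use here.
- notch (a point): One of the four notches in the plate's rim: the middle of its mouth, half-way up the disc, 60 mm from the axis. They lie at 45, 135, 225 and 315 degrees from the plate's +x (this one at 45), each 19 mm wide at the rim, 14 mm deep, tapering to 8 mm.
- indexer: Indexing fixture: grey cast base fixed to the bench, with a steel spindle. Origin: on the bench, below the spindle's axis; z up. The spindle's flange is 100 mm across, its top 50 mm above the bench. The slide bolt lies on the -y side, 69 to 135 mm from the axis; its guides, strap and screw heads reach 71 mm above the bench. The spindle turns about z, stiffly (0.25 N m); its angle is not measured.
- shaft_top (a point): Top of the spindle's shaft, on the axis, 96 mm above the bench. The shaft is 20 mm thick and 46 mm high above the flange; its last 7 mm taper to 10 mm. Axes: the fixture's, they do not turn with the spindle.
- flange_center (a point): Centre of the flange's top, axes of the fixture. The drive pin, 9 mm thick, 12 mm high (last 4 mm taper to 3 mm), stands on the flange 36 mm from here, at the start within 30 degrees either side of the fixture's +x: look or feel for it. A plate resting on its end is 12 mm above its seat. Pressed on it with over 8 N a turning plate may drag the spindle along; 80 N (a jam, a hard drop) damages it.
- bolt_knob (a point): Black round knob on the slide bolt, 16 mm thick, to push or pinch. This point: on its axis, 80 mm above the bench; the knob's full width runs from 70 to 90 mm. With the bolt back it stands 120 mm from the spindle's axis, on the fixture's -y side. Axes of the fixture: the bolt slides along +y.
- slide_bolt (a joint): Travel of the slide bolt in m: 0 back, growing towards the spindle (end stop 0.024). Its tapered nose, 10 mm wide at the end, meets the seated plate's rim at 0.009 if no notch faces it and wedges home in a notch at 0.020. It enters a notch within about 4 degrees of it and draws the plate true. Friction 2 N, stays where left; 15 N wedge it home.
- marker: Marker pen, 128 mm long, 15 mm thick, lying between plate and fixture; leave it. Origin at its middle, on the bench.
- brass_bar: Stepped brass bar, 86 mm long, 27 mm thick, lying behind the fixture; leave it. Origin at its middle, on the bench.
- vice: Small black toolmaker's vice, 91 mm long, 34 mm high, behind the fixture; leave it. Origin at its middle, on the bench.
- brass_fitting: Small brass fitting, 50 mm long, 20 mm thick, in front, between plate and fixture; leave it. Origin at its middle, on the bench.
- hex_key: Black hex key, 84 by 29 mm, 5 mm thick, lying right of the fixture near the front; leave it. Origin at its middle, on the bench.
- spanner1: Open-ended spanner, 185 mm long, 6 mm thick, left beyond the plate; leave it. Origin at its middle, on the bench.
- tape2: Roll of grey tape, 48 mm across, 18 mm high, left of the plate; leave it. Origin at its middle, on the bench.

How it is judged:
By the outcome, as a careful person would: the job done as asked, in the order asked, and still so for the second after the job is handed in, with the robot touching nothing.
It also fails if it takes over 64 s, if anything falls off the work surface, if the arm or the gripper's body presses on something with over 40 N, if the wrist force passes 120 N, or if a joint passes its speed limit or range.

## Robot

A 6-joint arm with a two-finger parallel gripper is mounted at the origin on a cart in front of the work surface, level with it; the furniture and walls round the work are solid. World frame = base frame: x ahead of the robot, y to its left, z up, the work surface at z = 0. Lengths are in m, angles in rad, forces in N, time in s.
With the tool pointing down it reaches from about 0.325 to 0.775 m from the base axis. Payload 5.5 kg.
Tool frame: the origin (TCP) lies between the finger pads; the fingertips stand 8 mm ahead of it and the grasp point (between the pads) lies 11 mm behind it (tcp_to_tips is the distance from the TCP to the fingertips, in m); z points along the fingers, y is the line along which they close (so a half turn about z gives the same grasp; the last joint's range is limited). The gripper opens to 88 mm and grips with 3 to 60 N. Pads are 20 mm wide; open, the fingers measure 115 mm over their backs; the gripper's body (75 mm by 178 mm) begins 61 mm behind the grasp point.
Start: joints at [-1.351, 0.091, 1.231, -0, 1.82, -0.057], TCP at [0.164, -0.577, 0.231] pointing down, gripper open.
Joint ranges: [-2.87, 2.87], [-0.86, 2.18], [0.17, 2.46], [-1.51, 4.65], [0.06, 2.69], [-2.65, 2.65]. Speed limits (rad/s): [2.57, 2.57, 3.01, 3.14, 3.14, 3.14].

## Interface

Orientations are given as a unit quaternion [w, x, y, z].
In Python, from bench import * gives the robot as it stands. Calls block until the motion is done:
- move_to(position, orientation): joint-space move of the TCP to a pose.
- move_l(position, speed=0.15, orientation=None): straight line of the TCP; orientation=None keeps the orientation; speed is the mean speed in m/s.
- movej(angles): joint-space move.
- gripper_open() and close(): open the fingers fully, or close them until they stop; the grip force is fixed at half the most.
- hold(seconds).
- inverse_kinematics(position, orientation): joint angles nearest the present ones, or None.
- state(): the state.
- get_image(name): name is "scene" or "top" or "wrist"; returns a dict with "frame" (420x560x3 uint8, blue, green, red), "depth" (420x560 float32, m along the optical axis (not along the pixel's ray), 0 where there is no reading), "camera_matrix" (3x3 intrinsics, pixels), "view" (4x4, takes a point from world to camera coordinates). Camera axes: x right, y up, looking along -z (the intrinsics and any distortion apply to the point x, -y, -z); pixel columns grow to the right and rows downward; lengths in m; the calibration is good to about 2 mm. A picture is of the moment at which its call begins.
A pose or a line that the arm cannot do raises IKError and nothing moves.
- job_done(): hands the job in; it is judged then, once.
The state is a dict: "time": time; "joint_pos": joint angles; "dq": joint speeds; "joint_torque": joint torques, N m; "ee_pos": TCP position; "ee_rot": TCP orientation; "ft_force": force on the tool from outside, world axes, zero at the start; "moment": the same for the moment, N m; "finger_gap": finger opening in m; "finger_force": force on a finger pad.
Only numpy, scipy, OpenCV 4.12 (cv2) and the standard library are available. Lean on these libraries where they do the work, as an engineer would, in place of code of your own. Each camera call takes 0.05 s, during which the arm holds its last target. There are 200 camera calls.

## Working session

There is one attempt and no reset: what is moved stays moved. The work goes in short steps, each a Python script; the robot and the scene stay as the last script left them, time stands still between calls to the robot, and variables do not carry over. Pictures are saved under pics/ and viewed, at most 11 in all, crops included, and the job is handed in when it is done.

```bash
ls; mkdir -p pics
cat > h.py <<'E'
from bench import *
import numpy as np, cv2
def unproj(im,u,v,z=None):
    K=im["camera_matrix"];V=np.array(im["view"]);Ci=np.linalg.inv(V)
    r=np.array([(u-K[0][2])/K[0][0],-(v-K[1][2])/K[1][1],-1.0])
    if z is None:
        d=float(im["depth"][int(v),int(u)]);return (Ci@np.r_[r*d,1])[:3]
    o=Ci[:3,3];w=Ci[:3,:3]@r
    return o+w*(z-o[2])/w[2]
def proj(im,p):
    c=np.array(im["view"])@np.r_[p,1];K=np.array(im["camera_matrix"])
    q=K@np.array([c[0],-c[1],-c[2]]);return q[:2]/q[2]
def down(yaw): # tool z down, tool y axis at world angle yaw+90deg-ish: x axis at yaw
    return np.array([0,np.cos(yaw/2),np.sin(yaw/2),0])
def yaw_of(q):
    w,x,y,z=q; return np.arctan2(2*(x*y+w*z),1-2*(y*y+z*z))
E
python3 - <<'E'
from h import *
for n in("top","scene"):
    im=get_image(n);np.save(f"{n}.npy",im,allow_pickle=True);cv2.imwrite(f"pics/{n}0.png",cv2.resize(im["frame"],(800,600)))
    print(n,im["camera_matrix"],im["view"],im.keys())
print(state())
E
```

```text
pics
top [[489.34011016   0.         277.92656967]
 [  0.         489.34011016 201.55756531]
 [  0.           0.           1.        ]] [[-0.01877937 -0.99980956 -0.00530873  0.03916971]
 [ 0.9850788  -0.01941068  0.17100582 -0.57585433]
 [-0.1710763  -0.00201814  0.98525572 -1.36492458]
 [ 0.          0.          0.          1.        ]] dict_keys(['frame', 'depth', 'camera_matrix', 'view'])
scene [[381.04891567   0.         284.47648928]
 [  0.         381.04891567 212.05929428]
 [  0.           0.           1.        ]] [[-0.82460224 -0.56568391 -0.00573228  0.48802027]
 [ 0.331729   -0.49172241  0.80508692 -0.22726465]
 [-0.45824341  0.66197491  0.59312916 -0.8173708 ]
 [ 0.          0.          0.          1.        ]] dict_keys(['frame', 'depth', 'camera_matrix', 'view'])
{'time': 0.1, 'joint_pos': array([-1.35071149e+00,  9.17831401e-02,  1.23175672e+00,  7.92130551e-07,
        1.81978333e+00, -5.67161756e-02]), 'dq': array([-0.001316  , -0.00089547, -0.00261292, -0.00023423,  0.00026575,
        0.00061757]), 'joint_torque': array([ 2.45392373e-03, -4.47857058e+01, -4.07570851e+01,  6.98835868e-02,
        2.83807068e-02, -1.07866356e-04]), 'ee_pos': array([ 0.16390345, -0.57692397,  0.22962513]), 'ee_rot': array([-8.62413581e-04,  9.90437544e-01,  1.37959137e-01, -7.02175537e-05]), 'ft_force': array([-0.25723693, -0.09117782, -0.67487673]), 'moment': array([ 0.06258291, -0.0425191 , -0.02663931]), 'finger_force': 0.0, 'finger_gap': 0.08751926817743563}
```

View pics/top0.png

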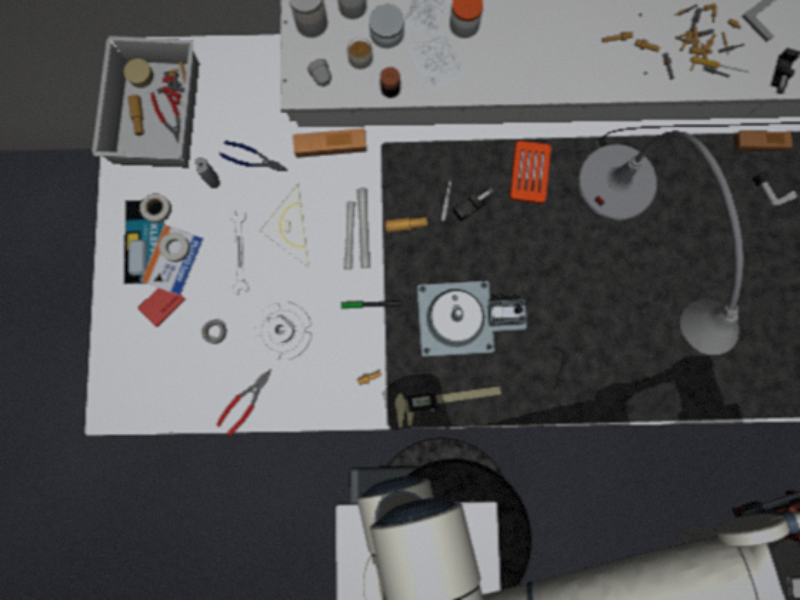

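View pics/scene0.png

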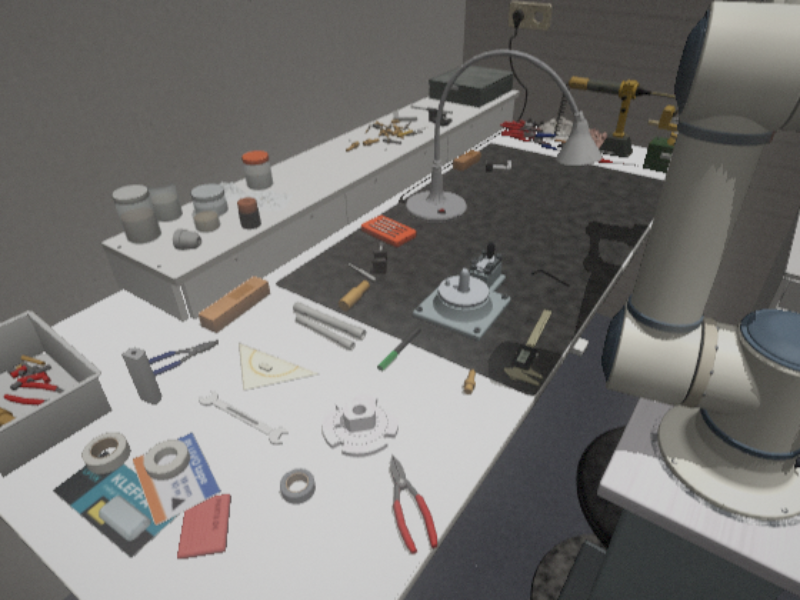

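Run:
```python
from h import *
im=np.load("top.npy",allow_pickle=True).item()
f=lambda u,v,z=None:np.round(unproj(im,u*.7,v*.7,z),3)
print("lamp",f(708,320),f(690,335),f(690,310),f(735,300),f(740,230),f(690,140))
print("plate",f(283,330,.025),f(283,330),"fix",f(457,316,.096),f(457,312),"spot pin",f(455,297,.06),"knob",f(517,313,.09))
w=get_image("wrist");V=np.array(w["view"]);print(np.round(np.linalg.inv(V),3),w["camera_matrix"])
```

```text
lamp [ 0.477 -0.511  0.235] [ 0.455 -0.491  0.202] [ 0.5   -0.497  0.198] [ 0.5   -0.525  0.311] [ 0.696 -0.702 -0.002] [ 0.759 -0.455  0.357]
plate [0.498 0.262 0.025] [ 0.501  0.267 -0.002] fix [ 0.511 -0.087  0.096] [ 0.518 -0.087  0.101] spot pin [ 0.554 -0.088  0.06 ] knob [ 0.515 -0.205  0.09 ]
[[ 0.273  0.919  0.285  0.244]
 [-0.962  0.261  0.08  -0.554]
 [-0.001 -0.296  0.955  0.382]
 [ 0.     0.     0.     1.   ]] [[360.61220073   0.         283.53616879]
 [  0.         360.61220073 204.98786548]
 [  0.           0.           1.        ]]
```

Run:
```python
from h import *
move_l([0.12,-0.41,0.26],0.25)
q=np.array(state()["joint_pos"]);q[0]=-0.17;q[5]=0.9;movej(q)
ims=[]
move_to([0.511,-0.087,0.25],down(0.3));ims.append(get_image("wrist"));print(state()["joint_pos"])
move_to([0.498,0.262,0.22],down(0.3));ims.append(get_image("wrist"));print(state()["joint_pos"],state()["time"],state()["ft_force"])
for i,m in enumerate(ims):
    np.save(f"w{i}.npy",m,allow_pickle=True);cv2.imwrite(f"pics/w{i}.png",cv2.resize(m["frame"],(800,600),interpolation=cv2.INTER_CUBIC))
```

```text
[-2.35820687e-01 -1.23359437e-01  1.40876980e+00  1.25771863e-04
  1.85706930e+00  1.03602534e+00]
[ 4.21979161e-01 -1.23254452e-02  1.35483329e+00 -4.21380868e-04
  1.79841993e+00  1.69419265e+00] 4.6417 [ 0.45792973 -0.77847723 -0.96071554]
```

View pics/w0.png

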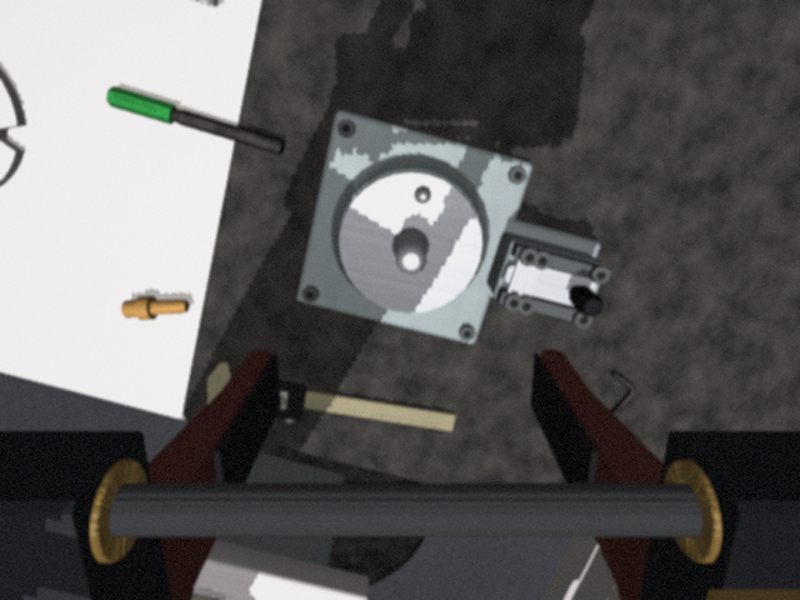

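View pics/w1.png

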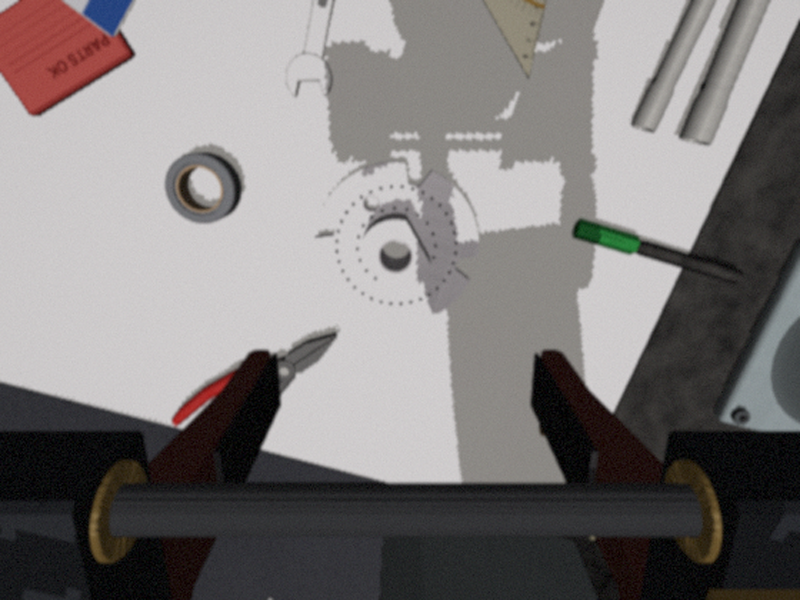

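Run:
```python
from h import *
o=[]
c=cv2.createCLAHE(6,(4,4))
a=np.load("w1.npy",allow_pickle=True).item()["frame"][100:230,210:340];a=c.apply(cv2.cvtColor(a,cv2.COLOR_BGR2GRAY))
cv2.imwrite("pics/c1.png",cv2.resize(a,(600,600),interpolation=cv2.INTER_CUBIC))
```

```text
(no output)
```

View pics/c1.png

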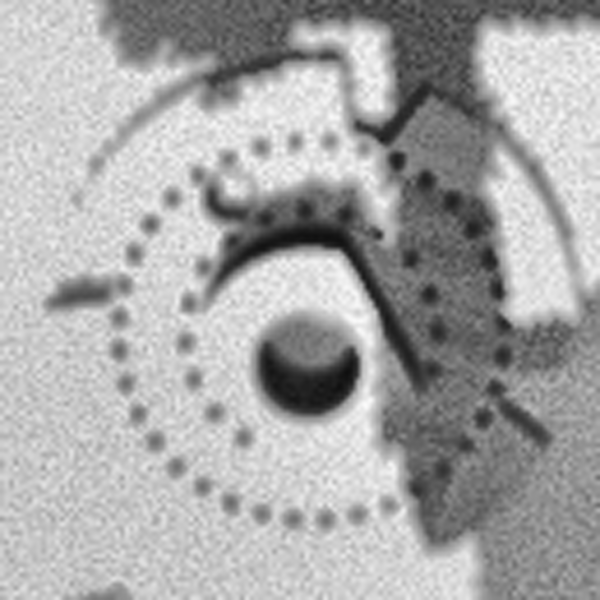

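Run:
```python
from h import *
a=np.load("w1.npy",allow_pickle=True).item();b=np.load("w0.npy",allow_pickle=True).item()
A=lambda u,v,z:unproj(a,210+u/4.615,100+v/4.615,z)
B=lambda u,v,z:unproj(b,u*.7,v*.7,z)
ang=lambda d:np.round(np.degrees(np.arctan2(d[1],d[0])),1)
bore=A(308,363,.04);ph=A(230,192,.01);print("bore",bore,"ph",ph,np.linalg.norm((ph-bore)[:2]),ang(ph-bore))
p,q=A(345,240,.04),A(425,385,.04);print("flat",ang(p-q),np.linalg.norm(p-q), "dist",np.cross((p-q)[:2]/np.linalg.norm(p-q),(bore-q)[:2]))
r=[A(u,v,.01) for u,v in((120,318),(503,355),(325,142),(292,518))];print("ringc",np.mean(r,0))
n=[A(u,v,.01) for u,v in((65,295),(380,130))];print("notches",[ang(x-bore) for x in n])
s=B(411,262,.096);pin=B(422,187,.062);print("shaft",s,"pin",pin,np.linalg.norm((pin-s)[:2]),ang(pin-s))
sc=np.array([B(*x,.02) for x in((346,128),(517,175),(467,331),(310,293))]);print("screws",sc,sc.mean(0),ang(sc[0]-sc[3]),ang(sc[1]-sc[2]),ang(sc[0]-sc[1]),ang(sc[3]-sc[2]))
print("knob",B(588,297,.09),ang(B(588,297,.09)-s))
f=[B(u,v,.05) for u,v in ((343,235),(484,245),(416,171),(404,312))];print("fl",np.mean(f,0))
for x in((466,331),(346,128),(420,220)):print(unproj(b,x[0]*.7,x[1]*.7))
g=cv2.resize(b["frame"][110:230,230:390],(800,600),interpolation=cv2.INTER_CUBIC);cv2.imwrite("pics/c0.png",g)
```

```text
bore [0.50185991 0.26871736 0.04      ] ph [0.52641377 0.29431676 0.01      ] 0.03547141299246327 46.2
flat 46.0 0.034136783679917196 dist 0.0188174214172151
ringc [0.50099151 0.26850314 0.01      ]
notches [np.float64(98.3), np.float64(-1.8)]
shaft [ 0.51900815 -0.08951917  0.096     ] pin [ 0.56095565 -0.08433196  0.062     ] 0.04226700802480914 7.0
screws [[ 0.58062645 -0.02318801  0.02      ]
 [ 0.58566243 -0.15002532  0.02      ]
 [ 0.46048377 -0.15513414  0.02      ]
 [ 0.45460212 -0.02829402  0.02      ]] [ 0.52034369 -0.08916037  0.02      ] 2.3 2.3 92.3 92.7
knob [ 0.52878481 -0.20426814  0.09      ] -85.1
fl [ 0.52188065 -0.08966242  0.05      ]
[ 0.46019571 -0.15441296  0.0198394 ]
[ 0.58060605 -0.02310306  0.01920466]
[ 0.53790883 -0.0906873   0.04728016]<stdin>:7: DeprecationWarning: Arrays of 2-dimensional vectors are deprecated. Use arrays of 3-dimensional vectors instead. (deprecated in NumPy 2.0)
```

View pics/c0.png

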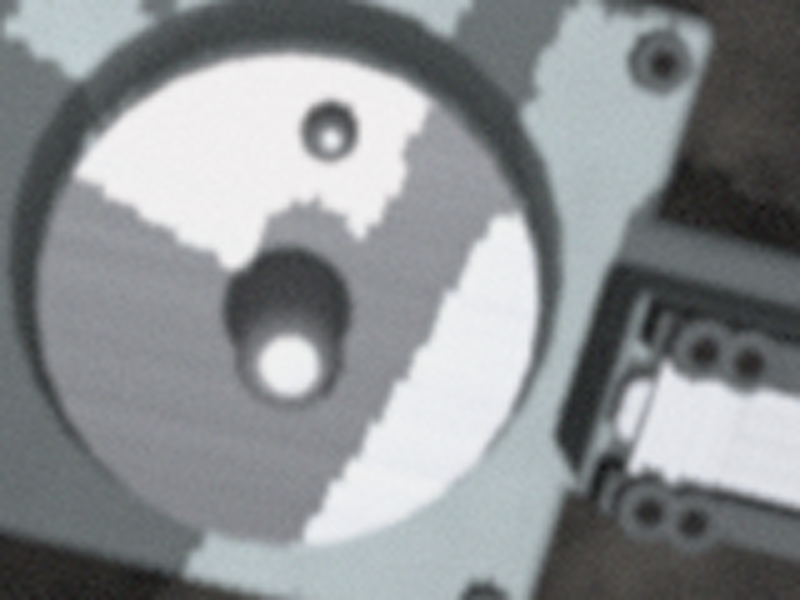

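```bash
cat >> h.py <<'E'
def F():
    hold(0.08); s=state(); return np.r_[s["ft_force"],s["moment"]]
E
python3 - <<'E'
from h import *
b=np.load("w0.npy",allow_pickle=True).item()
s=unproj(b,287.8,183.2,.096);p=unproj(b,296.2,137.6,.062)
d=(p-s);print("pin",p,np.linalg.norm(d[:2]),np.degrees(np.arctan2(d[1],d[0])), np.degrees(np.arctan2(d[1],p[0]-.5203)))
Y=np.radians(46)
move_to([0.502,0.2687,0.10],down(Y))
move_l([0.502,0.2687,0.0215],0.12)
close();st=state();print(st["finger_gap"],st["finger_force"],st["ee_pos"],st["ft_force"])
move_l([0.502,0.2687,0.18],0.2);st=state();print(st["finger_gap"],st["finger_force"])
move_to([0.5195,-0.0895,0.18],down(np.radians(np.degrees(np.arctan2(d[1],d[0])))))
hold(.3);st=state();print(st["time"],st["ft_force"],st["moment"],st["joint_pos"],st["ee_pos"])
im=get_image("wrist");np.save("w2.npy",im,allow_pickle=True);cv2.imwrite("pics/w2.png",cv2.resize(im["frame"],(800,600)))
E
```

```text
pin [ 0.55531504 -0.08690712  0.062     ] 0.0362067013531301 4.184817621835882 4.315214585222662
0.03583476046297599 29.999106600880623 [0.50179999 0.26891028 0.02145248] [-1.4590766   1.28070862  1.14758952]
0.035690959253072085 29.99927893280983
9.425 [ 0.28390254 -0.06730454 -3.78640522] [ 0.0265652   0.01274585 -0.09278726] [-2.33744469e-01 -1.09453492e-01  1.51946085e+00  8.21984995e-05
  1.73158440e+00  1.26258687e+00] [ 0.5196833  -0.08875591  0.17999043]
```

View pics/w2.png

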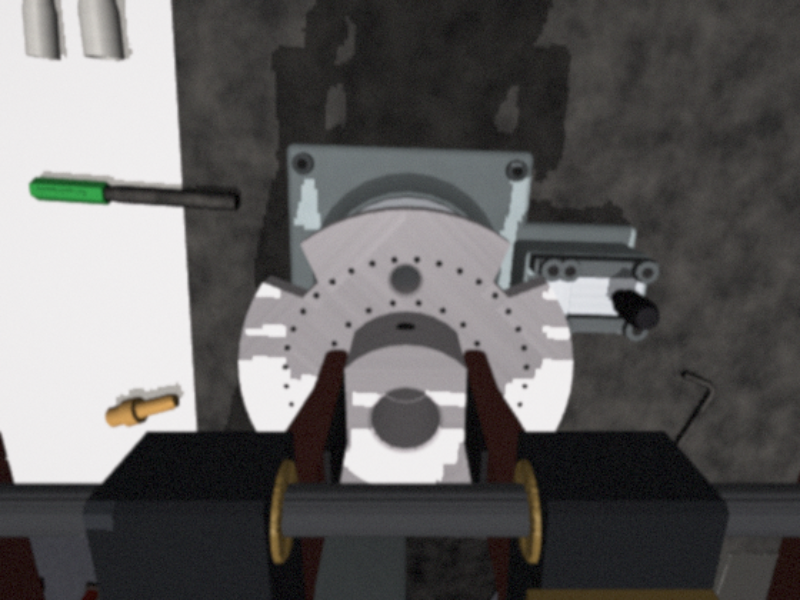

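```bash
cat > desc.py <<'E'
from h import *
def descend(p,zt,yaw,base,flim=6,step=.003,kx=.00012,spd=.05):
    """step down, comply laterally, stop on vertical force"""
    p=np.array(p,float)
    while p[2]>zt+1e-6:
        p[2]=max(zt,p[2]-step); move_l(p,spd,down(yaw)); f=F()-base
        print(np.round(p,4),np.round(state()["ee_pos"],4),np.round(f,2))
        p[:2]+=np.clip(kx*f[:2],-.001,.001)
        if f[2]>flim: break
    return p
E
python3 - <<'E'
from desc import *
im=np.load("w2.npy",allow_pickle=True).item();print("bore",unproj(im,283.5,292.6,.1985))
hold(.1);base=F();np.save("base.npy",base)
yaw=np.radians(4.2)
p=np.array([.5195,-.0895,.124]);move_l(p,.15,down(yaw))
p=descend(p,0.100,yaw,base);np.save("p.npy",p);print(state()["time"])
E
```

```text
bore [ 0.52211266 -0.08829106  0.1985    ]
[ 0.5195 -0.0895  0.121 ] [ 0.5198 -0.0896  0.1218] [ 0.46  0.71 -0.27  0.01  0.04 -0.03]
[ 0.5196 -0.0894  0.118 ] [ 0.5195 -0.0894  0.1179] [-0.65 -0.18  0.91 -0.01  0.07 -0.01]
[ 0.5195 -0.0894  0.115 ] [ 0.5194 -0.0894  0.1149] [-0.31  0.53  0.07 -0.    0.02 -0.02]
[ 0.5194 -0.0894  0.112 ] [ 0.5196 -0.0893  0.1119] [ 1.25  0.35 -1.17  0.01 -0.29 -0.02]
[ 0.5196 -0.0893  0.109 ] [ 0.5196 -0.0893  0.1088] [ 1.32  0.67 -1.82 -0.   -0.24 -0.06]
[ 0.5197 -0.0893  0.106 ] [ 0.5197 -0.0892  0.1058] [ 1.88  0.64 -0.82  0.05 -0.24 -0.03]
[ 0.52   -0.0892  0.103 ] [ 0.5198 -0.0891  0.1029] [0.56 0.68 0.36 0.04 0.03 0.02]
[ 0.52   -0.0891  0.1   ] [ 0.52   -0.0891  0.0999] [-0.09  0.45 -0.26  0.02  0.03  0.02]
12.85
```

Run:
```python
from desc import *
base=np.load("base.npy");p=np.load("p.npy");yaw=np.radians(4.2)
p=descend(p,0.085,yaw,base,step=.005)
p=descend(p,0.0720,yaw,base,flim=4,step=.0007)
np.save("p.npy",p);print(state()["time"])
```

```text
[ 0.52  -0.089  0.095] [ 0.5199 -0.089   0.0948] [-0.23  0.79 -0.24 -0.04  0.02 -0.04]
[ 0.52   -0.0889  0.09  ] [ 0.5199 -0.0889  0.0898] [ 1.13  0.97  0.56 -0.   -0.02 -0.06]
[ 0.5201 -0.0888  0.085 ] [ 0.52   -0.0888  0.0848] [ 0.08  0.47 -0.14  0.02 -0.01  0.  ]
[ 0.5201 -0.0888  0.0843] [ 0.5201 -0.0888  0.0844] [-0.91  1.07  0.06  0.04 -0.04 -0.03]
[ 0.52   -0.0886  0.0836] [ 0.52   -0.0887  0.0836] [ 1.19  1.01  0.32  0.02  0.03 -0.01]
[ 0.5202 -0.0885  0.0829] [ 0.5202 -0.0886  0.0829] [ 0.94 -0.35 -0.74 -0.05 -0.1   0.04]
[ 0.5203 -0.0886  0.0822] [ 0.5203 -0.0886  0.0822] [ 0.66  0.33  0.03 -0.15  0.03  0.04]
[ 0.5204 -0.0885  0.0815] [ 0.5204 -0.0886  0.0815] [ 0.06 -1.06 -0.12 -0.11 -0.03 -0.02]
[ 0.5204 -0.0886  0.0808] [ 0.5203 -0.0886  0.0807] [ 0.16  0.54 -0.08 -0.17  0.02  0.03]
[ 0.5204 -0.0886  0.0801] [ 0.5204 -0.0886  0.08  ] [ 0.25 -0.97 -1.05 -0.11  0.   -0.07]
[ 0.5204 -0.0887  0.0794] [ 0.5204 -0.0886  0.0793] [-0.69 -0.9  -0.5  -0.07 -0.01 -0.02]
[ 0.5203 -0.0888  0.0787] [ 0.5203 -0.0888  0.0787] [ 0.19 -0.25 -0.58  0.05  0.03  0.03]
[ 0.5204 -0.0888  0.078 ] [ 0.5203 -0.0888  0.078 ] [-0.79  1.21  0.23  0.01  0.06 -0.01]
[ 0.5203 -0.0887  0.0773] [ 0.5202 -0.0887  0.0773] [-0.73  0.77  0.37  0.01  0.09  0.04]
[ 0.5202 -0.0886  0.0766] [ 0.5202 -0.0886  0.0766] [ 0.01  0.51  0.56  0.06  0.01 -0.07]
[ 0.5202 -0.0885  0.0759] [ 0.5202 -0.0886  0.0759] [ 0.86 -0.19 -0.57 -0.14  0.   -0.05]
[ 0.5203 -0.0886  0.0752] [ 0.5203 -0.0886  0.0752] [ 1.14 -0.43  0.5  -0.13 -0.03 -0.03]
[ 0.5204 -0.0886  0.0745] [ 0.5205 -0.0886  0.0746] [ 0.4  -0.32  0.8  -0.05  0.02  0.01]
[ 0.5205 -0.0887  0.0738] [ 0.5205 -0.0886  0.0746] [-2.98  0.39  8.29  0.16  0.7   0.01]
19.1833
```

Run:
```python
from h import *
im=get_image("wrist");np.save("w3.npy",im,allow_pickle=True);cv2.imwrite("pics/w3.png",cv2.resize(im["frame"],(800,600)))
print(state()["ft_force"],state()["finger_gap"],state()["ee_pos"])
ref=np.load("w2.npy",allow_pickle=True).item()
print("view diff check, disc z in hand frame: (w2) TCP .18, (w3) TCP .0746")
for m,z in((ref,.18),(im,.0746)):
    for u,v in ((350,235),(405,230),(460,235),(262,340),(545,340),(405,385),(405,455)):
        P=unproj(m,u*.7,v*.7);print((u,v),np.round(P,4),round(P[2]-z,4))
```

```text
[-3.86146387 -0.0884268   5.37290201] 0.036027887576847856 [ 0.52051918 -0.08863063  0.07457422]
view diff check, disc z in hand frame: (w2) TCP .18, (w3) TCP .0746
(350, 235) [ 0.5688 -0.0666  0.1646] -0.0154
(405, 230) [ 0.5717 -0.0846  0.1642] -0.0158
(460, 235) [ 0.5714 -0.1029  0.1642] -0.0158
(262, 340) [ 0.529  -0.0373  0.1641] -0.0159
(545, 340) [ 0.5367 -0.1364  0.1652] -0.0148
(405, 385) [ 0.5298 -0.0877  0.1925] 0.0125
(405, 455) [ 0.5066 -0.0895  0.1943] 0.0143
(350, 235) [ 0.5696 -0.0665  0.0588] -0.0158
(405, 230) [ 0.5726 -0.0846  0.0592] -0.0154
(460, 235) [ 0.5723 -0.1028  0.0593] -0.0153
(262, 340) [ 0.5299 -0.0371  0.0587] -0.0159
(545, 340) [ 0.5374 -0.1365  0.0594] -0.0152
(405, 385) [ 0.5316 -0.0875  0.0889] 0.0143
(405, 455) [ 0.5074 -0.0893  0.0889] 0.0143
```

View pics/w3.png

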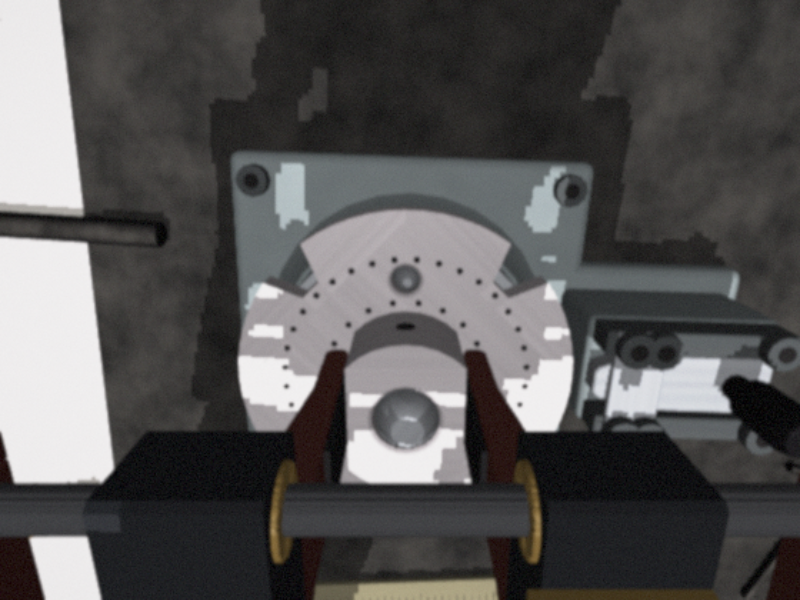

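Run:
```python
from h import *
base=np.load("base.npy");p=np.load("p.npy");p[2]=.0743
move_l(p,.05,down(np.radians(4.2)));print(F()-base)
q=np.array(state()["joint_pos"]);q0=q[5];tot=np.radians(47.4-4.2)
for k in range(1,6):
    q[5]=q0-tot*k/5;movej(q);print(np.round(F()-base,2),np.round(state()["ee_pos"],4),np.degrees(yaw_of(state()["ee_rot"])).round(2))
im=get_image("wrist");np.save("w4.npy",im,allow_pickle=True);cv2.imwrite("pics/w4.png",cv2.resize(im["frame"],(800,600)));print(state()["time"],state()["finger_gap"])
```

```text
[0.69747355 0.67748174 5.95739563 0.10692244 0.06782206 0.01780039]
[-3.16 -1.32  6.95 -0.17  0.61  0.08] [ 0.5202 -0.0889  0.0746] 12.64
[-2.07 -1.97  7.03 -0.25  0.65  0.19] [ 0.5203 -0.0888  0.0746] 21.22
[-2.56 -1.18  6.66 -0.16  0.69  0.05] [ 0.5204 -0.0886  0.0746] 29.85
[-2.05  0.24  6.94  0.11  0.67  0.09] [ 0.5204 -0.0884  0.0746] 38.49
[-4.63  2.85  8.43  0.52  0.93  0.06] [ 0.5203 -0.0881  0.0746] 47.14
21.3667 0.03590402702387175
```

View pics/w4.png

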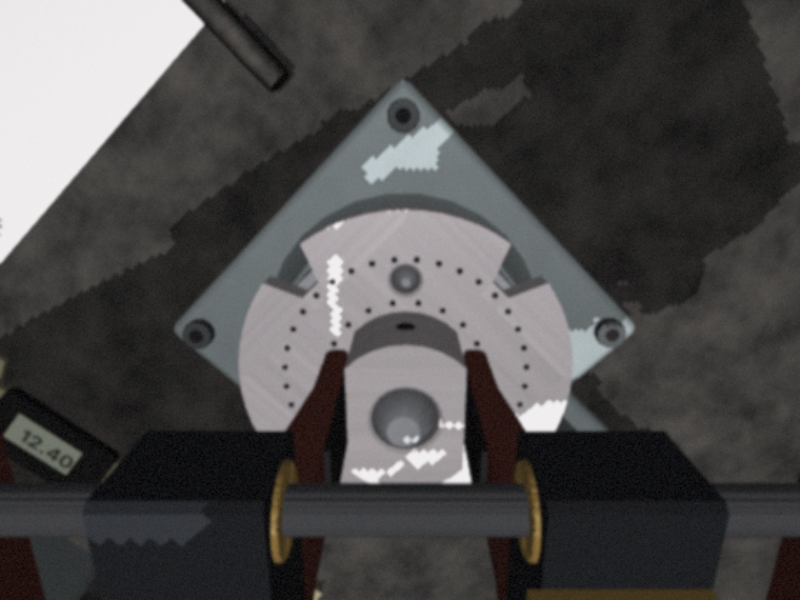

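Run:
```python
from h import *
base=np.load("base.npy")
s=state();P=np.array(s["ee_pos"]);P[2]+=.0002
move_l(P,.05);gripper_open();print(state()["finger_gap"])
P[2]=.2;move_l(P,.2)
y=np.radians(2.4);d=np.array([-np.sin(y),np.cos(y),0])
C=np.array([.5203,-.0888,0])
K=C-.119*d;K[2]=.12
move_to(K,down(y));im=get_image("wrist");np.save("w5.npy",im,allow_pickle=True);cv2.imwrite("pics/w5.png",cv2.resize(im["frame"],(800,600)))
print(state()["time"],state()["joint_pos"],state()["ft_force"])
```

```text
0.08779677484225516
24.0083 [-4.35609422e-01  2.66003064e-03  1.51714817e+00  6.88623379e-04
  1.62209390e+00  1.08991139e+00] [ 0.08940611  1.56105468 -0.32410176]
```

View pics/w5.png

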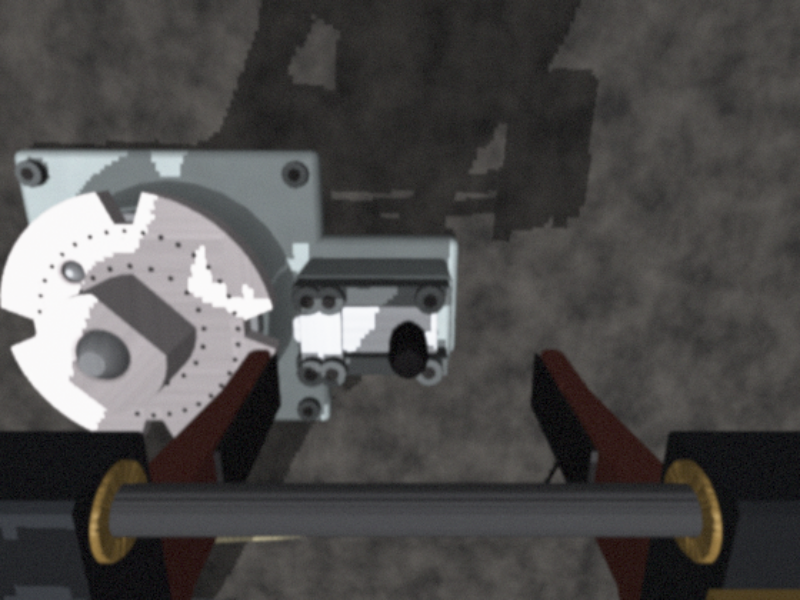

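Run:
```python
from h import *
y=np.radians(2.4);d=np.array([-np.sin(y),np.cos(y),0])
C=np.array([.5203,-.0888,0]);K=C-.119*d;K[2]=.083
base=F()
move_l(K,.1);print(F()-base);close();hold(.2)
s=state();print(s["finger_gap"],s["finger_force"],np.round(F()-base,2),s["ee_pos"])
T=0
while T<.0245:
    T+=.0015 if T<.016 else .0007
    move_l(K+T*d,.05);f=F()-base;e=(np.array(state()["ee_pos"])-K)@d
    print(round(T,4),round(e,4),np.round(f[:3],1))
    if f[:3]@d<-20:break
print(state()["time"],state()["finger_gap"])
```

```text
[-0.34848626 -1.33300412 -1.20437448  0.01615739  0.06395687  0.00603756]
0.015036261068477446 29.99989327043295 [ 0.14 -1.82 -0.51 -0.14 -0.09 -0.02] [ 0.52529374 -0.20775465  0.08299849]
0.0015 0.0014 [ 0.4 -3.4 -0.7]
0.003 0.0031 [ 0.6 -1.5 -1.4]
0.0045 0.0047 [ 1.3 -1.2 -1.1]
0.006 0.0061 [-1.1 -1.4 -0.9]
0.0075 0.0076 [-0.4 -1.6 -0.8]
0.009 0.0091 [-0.5 -1.4 -1.7]
0.0105 0.0106 [ 0.5 -1.8 -1.7]
0.012 0.0121 [ 0.8 -0.5 -1.5]
0.0135 0.0136 [ 0.8 -1.6 -1.2]
0.015 0.0151 [-0.2 -1.9 -0.6]
0.0165 0.0166 [ 0.3 -2.  -1.9]
0.0172 0.0172 [ 0.3 -2.4 -1.5]
0.0179 0.0178 [ 0.7 -2.9 -1.3]
0.0186 0.0185 [-0.5 -3.9 -1.6]
0.0193 0.0192 [ 0.  -4.2 -2.2]
0.02 0.0194 [ 0.8 -6.1 -2.9]
0.0207 0.0195 [ 0.6 -7.4 -2.6]
0.0214 0.0196 [  2.  -10.5  -4.2]
0.0221 0.0196 [  1.2 -12.1  -5.6]
0.0228 0.0197 [  2.  -14.6  -4.9]
0.0235 0.0197 [  2.2 -16.4  -5.5]
0.0242 0.0198 [  3.4 -18.9  -5.6]
0.0249 0.0199 [  3.1 -20.6  -6.6]
33.7583 0.015346643741497593
```

Run:
```python
from h import *
y=np.radians(2.4);d=np.array([-np.sin(y),np.cos(y),0])
C=np.array([.5203,-.0888,0]);K=C-.119*d;K[2]=.083
move_l(K+.0215*d,.05);gripper_open()
U=K+.0215*d;U[2]=.13;move_l(U,.15)
U=C-.06*d;U[2]=.25;move_l(U,.2)
im=get_image("wrist");cv2.imwrite("pics/w6.png",cv2.resize(im["frame"][60:270,180:460],(800,600),interpolation=cv2.INTER_CUBIC));print(state()["time"])
```

```text
36.4917
```

View pics/w6.png

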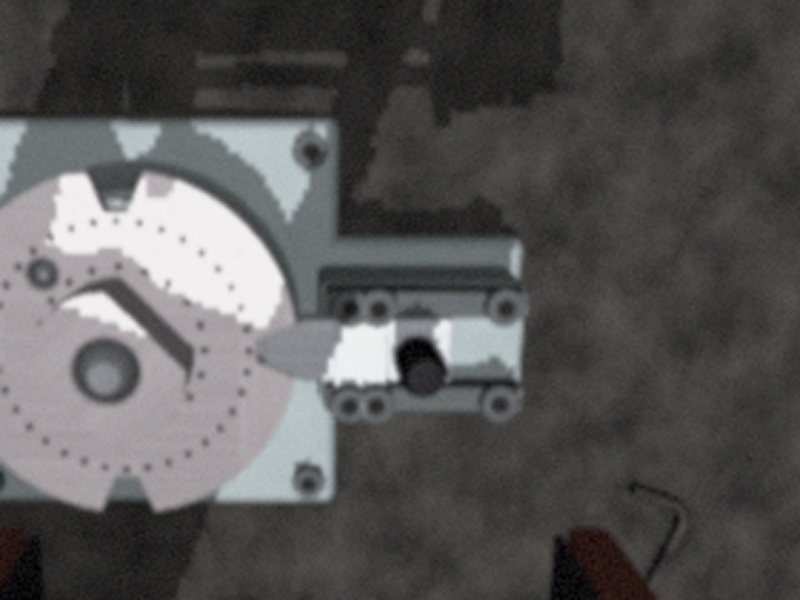

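The bolt's nose fills the notch at (280,348), the pin shows in its hole at (42,273), and the plate lies flat.

```bash
python3 -c "
from bench import *
print(job_done())"
```

```text
the job is handed in; nothing more can be done
None
```

The index plate is seated flat over the shaft and drive pin, the bolt is pushed home in a notch at about 20 mm travel with about 20 N, the gripper is clear, and I handed the job in at about 36.5 s.

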